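Seat the reagent disc against its alignment bar and shut the analyser drawer

ROBOT

A 6-joint arm with a two-finger parallel gripper is mounted at the origin on the work surface. World frame = base frame: x ahead of the robot, y to its left, z up, the work surface at z = 0. Lengths are in mm, angles in rad, forces in N, time in s.
With the tool pointing down it reaches from about 350 to 775 mm from the base axis. Payload 7.3 kg.
Tool frame: the origin (TCP) lies at the centre of the arm's flange, where the gripper is bolted on; the fingertips stand 178 mm ahead of it and the grasp point (between the pads) lies 159 mm ahead of it; z points along the fingers, y is the direction in which the jaws open and shut (so a half turn about z gives the same grasp; the last joint's range is limited). The gripper opens to 92 mm and grips with 3 to 60 N. Pads are 19 mm wide; open, the fingers measure 130 mm over their backs; the gripper's body (75 mm by 190 mm) begins 47 mm behind the grasp point.
Start: joints at [-1.273, 0.342, 1.524, -0, 1.275, -0.146], TCP at [225.441, -474.135, 404.741] pointing down, gripper open.
Joint ranges: [-2.53, 2.53], [-0.77, 2.02], [0.04, 2.7], [-1, 4.14], [0.28, 2.66], [-3.11, 3.11]. Speed limits (rad/s): [2.57, 2.57, 3.14, 3.14, 3.14, 3.14].

INTERFACE

Orientations are given as [roll, pitch, yaw] about the fixed x, y, z axes, in that order (R = Rz(yaw) Ry(pitch) Rx(roll)).
In Python, from plant import get_obs, capture, close_job gives the robot as it stands. The module is installed in compiled form; this text tells all that it offers.
- The arm moves only by the shell command python3 -m pendant 'ROWS'. ROWS is JSON, a list of rows, each a list of 3 entries, a list of its own where there are three numbers: the shift along the tool's x, y, z in m, then the turn, a rotation vector about the tool's x, y, z in rad, then the finger opening in m, from 0 to 0.0918. In form: [[[tx, ty, tz], [wx, wy, wz], fingers], ...]. A call has 1 to 10 rows; each row is the pose to reach, as a shift and turn from the pose commanded when the call began, along the tool's axes at that moment; what a row does not reach only later rows make up. A row lasts 1/12 s, in which the tool goes at most 41.7 mm and 7.16 degrees, less where a joint would pass 70% of its speed; a pose out of reach is approached as far as the arm can. A call with a gripper value outside its range is refused whole. The fingers move at their own pace and stop on an object; the grip force is fixed at half the most. Time passes only in rows, so rows that repeat a pose let the fingers close. It gives the time, the measured TCP pose, the force and the opening at its end, in the units of the state.
- get_obs(): the state, without advancing time (a new reading comes with each control period).
- capture(name): name is "side" or "top" or "wrist"; returns a dict with "color" (480x640x3 uint8, red, green, blue), "mtx" (3x3 intrinsics, pixels), "rvec" (rotation vector, rad) and "tvec" (3), from world to camera coordinates, as OpenCV has them. Camera axes: x right, y down, z forward; pixel columns grow to the right and rows downward; lengths in mm; the calibration is good to about 2 mm. A picture is of the moment at which its call begins. There is no depth.
- close_job(): hands the job in, once; it reports no verdict.
The state is a dict: "time": time; "joint_positions": joint angles; "dq": joint speeds; "tau": joint torques, N m; "tool_pos": TCP position; "tcp_rot": TCP orientation; "contact_force": force on the tool from outside, world axes, zero at the start; "moment": the same for the moment, N m; "grip_width": finger opening in mm.
Only numpy, scipy, OpenCV 4.12 (cv2) and the standard library are available. Lean on these libraries where they do the work, as an engineer would, in place of code of your own. Each camera call takes 0.05 s, during which the arm holds its last target. There are 200 camera calls.

TASK

The blood analyser's drawer is out and its reagent disc was dropped in the wrong way round: with a light fingertip on top of the disc, turn it in its pocket until its flat edge (the one with the blue band) lies flush along the steel alignment bar, without lifting it out. The disc is thin moulded plastic, so press gently; then push the drawer fully shut, slowly, with the disc still flush, and leave the other things on the desk alone.

Things in the scene. Friction and masses are not known exactly. Their poses are not given: they have to be found in the camera images.
- disc: White reagent disc, 80 mm across, 9 mm thick, 25 to 50 g, with one flat edge 45 mm long, 33 mm from its centre, marked by a blue band on top; amber windows round the rest of its rim. It lies loose in the drawer's pocket, its top level with the pocket's rim, so its edge cannot be gripped. Origin: centre of its underside; +y points from the centre to the middle of the flat, z up.
- disc_top (a point): Centre of the disc's flat, smooth top, 9 mm above its origin, to be worked here with shut or slightly parted fingertips. A sprung rubber shoe in the pocket's far wall bears on its rim with about 3 N, so the disc turns stiffly: bear down with 6 to 9 N. It cracks if the fingers bear on it with more than 15 N in all: touch down slowly, about 4 mm/s, stop by force (a tap at 10 mm/s can crack it).
- flat_mid (a point): Middle of the disc's flat edge, at the level of its top (33 mm from the disc's centre along the disc's +y). Axes as the disc's.
- bar_face (a point): Middle of the face of the steel alignment bar that the flat must lie against, at the level of the disc's top, on the drawer's left side as the robot sees it. The bar is 60 mm long, 8 mm wide, fixed to the drawer, and stands 3.5 mm above the disc's top. Axes as the drawer's: x runs along the bar and is the way the drawer shuts, +y points into the bar, away from the disc, z up.
- seat (a point): Point on the pocket's floor where the disc's origin belongs when flush (2 mm either way along x is play): 33 mm from the bar's face, 9 mm below the pocket's rim; axes as bar_face. Pocket: 83 mm along the bar; on the side away from the bar a half circle of 41.5 mm radius centred 8 mm from here. A disc turned right can slide 9.5 mm to and from the bar; turned wrong, its round edge meets the bar 7 mm short.
- drawer (a joint): How far the drawer has been pushed in: 0 m fully out (as at the start), 0.135 m fully shut. It slides with about 6.5 N of drag plus 2.5 N per 0.1 m/s, stays where it is left and stops dead at both ends.
- drawer_front (a point): Centre of the outer face of the drawer's white front (130 mm wide, from 8 to 42 mm above the desk); axes as bar_face: pushed along +x, the drawer shuts. It lies 63 mm on the robot's side of the seat; the panel's top is 3 mm above the disc's top. The white housing is 190 mm wide, 85 mm tall (screen 97); its face is 83 mm beyond the seat while the drawer is out and 11 mm behind this point when shut.
- used_disc: A spent reagent disc, as the other but with red windows, lying on the desk. Leave alone. Origin: centre of its underside.
- sanitiser: Clear hand-gel pump bottle, 72 mm across, 178 mm tall. Leave alone. Origin: centre of its underside.
- thermometer: White and blue pistol-shaped infrared thermometer lying on its side, about 150 by 120 mm, 40 mm high. Leave alone. Origin: underside, under the rear of its barrel.
- control_vial: Amber vial with a white cap, 26 mm across, 52 mm tall, standing. Leave alone. Origin: centre of its underside.
- pipette: White hand pipette with a blue plunger, 170 mm long, 18 mm high, lying on the desk. Leave alone. Origin: underside, near its middle; x along it.
- pen: Black ball pen, 125 mm long, 9 mm thick, lying on the desk. Leave alone. Origin: underside, half-way along; x along the pen.
Not all that is in view belongs to the job. Leave any pink look-alike of the disc alone.

How it is judged:
By the outcome, as a careful person would: the job done as asked, in the order asked, and still so for the second after the job is handed in, with the robot touching nothing.
It also fails if it takes over 72 s, if anything falls off the work surface, if the arm or the gripper's body presses on something with over 40 N, if the wrist force passes 120 N, or if a joint passes its speed limit or range.

## Working session

There is one attempt and no reset: what is moved stays moved. The work goes in short steps, Python scripts to look and compute and a shell command to move; the robot and the scene stay as the last step left them, time stands still between calls to the robot, and variables do not carry over. Pictures are saved under pics/ and viewed, about 8 in all and at most 12, crops included, and the job is handed in when it is done.

```bash
mkdir -p pics
python3 - <<'E'
from plant import *
import cv2
o=get_obs();print({k:o[k] for k in o})
for n in("top","side"):
    c=capture(n);cv2.imwrite(f"pics/{n}0.png",c["color"][:,:,::-1]);print(n,c["mtx"],c["rvec"],c["tvec"])
E
```

```text
{'time': 0.0, 'joint_positions': array([-1.27301512e+00,  3.42702639e-01,  1.52503157e+00, -2.36527955e-05,
        1.27539293e+00, -1.45984722e-01]), 'dq': array([-0.00148719,  0.00071618,  0.00077755, -0.00044926, -0.00113647,
       -0.00108278]), 'tau': array([-8.55246071e-04, -4.31249285e+01, -2.44217134e+01,  7.16789486e-02,
        5.60505164e-02, -1.33373201e-04]), 'tool_pos': array([ 225.38750486, -473.99944373,  404.0500977 ]), 'tcp_rot': array([-3.14007120e+00, -2.00839815e-04,  4.43772674e-01]), 'contact_force': array([-0.13593588, -0.68784149, -0.26513257]), 'moment': array([ 0.03156269, -0.00226672, -0.02686016]), 'grip_width': 91.80700919712544}
top [[449.81452148   0.         319.86993774]
 [  0.         449.81452148 238.33953465]
 [  0.           0.           1.        ]] [ 2.14498692 -2.1233374   0.19884319] [-60.30548434 569.51945406 942.1791436 ]
side [[458.6275338    0.         319.36112347]
 [  0.         458.6275338  235.93489278]
 [  0.           0.           1.        ]] [ 0.65259883 -2.49122313  1.29458435] [460.01684213 233.2755133  803.36396844]
```

View pics/top0.png

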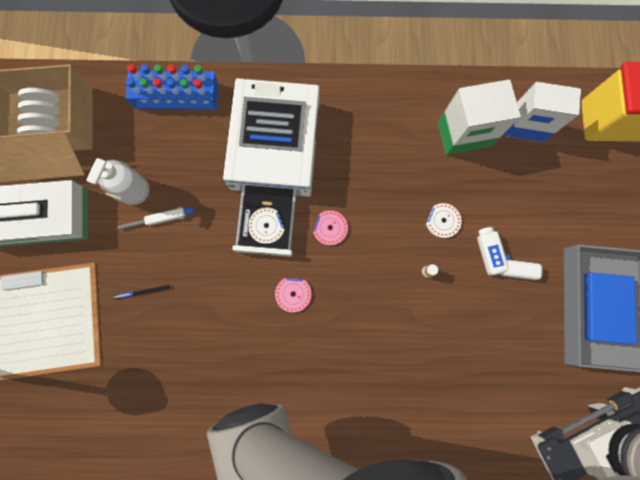

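View pics/side0.png

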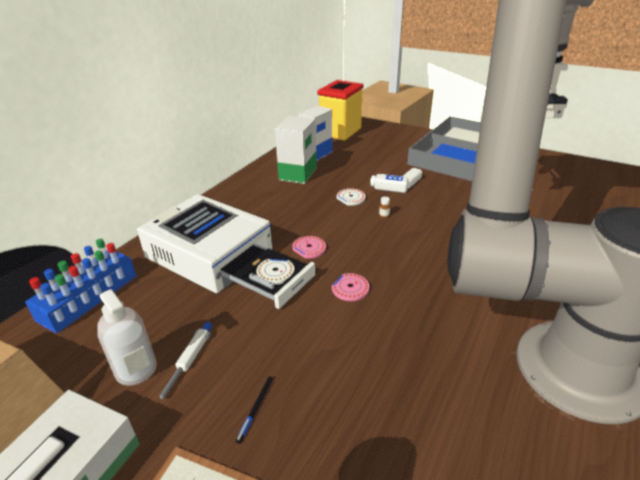

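The top view shows the drawer out at about (266,220) px. The disc is at (266,225), with its blue band on the right near (281,220), and the bar is on the left near (246,222). Pink look-alikes lie at (330,228) and (293,294). Next I'll cast rays for a coarse position.

```bash
cat > h.py <<'E'
import numpy as np, cv2, json
from plant import get_obs, capture
from scipy.spatial.transform import Rotation as R
def ray(c,uv,z):
    uv=np.atleast_2d(np.array(uv,float)); M=cv2.Rodrigues(np.array(c["rvec"],float))[0]; t=np.ravel(c["tvec"])
    d=np.c_[uv,np.ones(len(uv))]@np.linalg.inv(c["mtx"]).T@M; o=-M.T@t
    return o+d*((z-o[2])/d[:,2])[:,None]
def proj(c,P): return cv2.projectPoints(np.atleast_2d(np.array(P,float)),np.array(c["rvec"],float),np.array(c["tvec"],float),c["mtx"],None)[0][:,0]
def tool(): 
    o=get_obs(); return np.array(o["tool_pos"]),R.from_euler("xyz",o["tcp_rot"])
def delta(target,rpy):
    p,r=tool(); return r.inv().apply(np.array(target)-p)/1000,(r.inv()*R.from_euler("xyz",rpy)).as_rotvec()
E
python3 - <<'E'
from h import *
c=capture("top")
for n,uv,z in [("disc",(266,225),39),("blue",(281,220),39),("frontL",(234,251),42),("frontR",(292,255),42),("bar top",(249,209),43),("bar bot",(244,236),43),("house",(225,186),85),("houseR",(310,193),85)]: print(n,ray(c,uv,z).round(0))
p=ray(c,(266,225),39)[0]
print(proj(capture("wrist"),p))
w=capture("wrist"); M=cv2.Rodrigues(np.array(w["rvec"]))[0]; P=-M.T@np.ravel(w["tvec"]); tp,r=tool(); print("cam in tool",r.inv().apply(P-tp), (r.inv()*R.from_matrix(M.T)).as_matrix().round(2))
I=c["color"][170:265,215:325];cv2.imwrite("pics/tc.png",cv2.resize(I,None,fx=6,fy=6,interpolation=2)[:,:,::-1])
E
```

```text
disc [[601.  66.  39.]]
blue [[613.  33.  39.]]
frontL [[541. 135.  42.]]
frontR [[534.   7.  42.]]
bar top [[637. 105.  43.]]
bar bot [[575. 114.  43.]]
house [[677. 153.  85.]]
houseR [[664. -32.  85.]]
[[-327.71080936 -889.04015654]]
cam in tool [81.36815367 -0.58516951 19.78971673] [[-0.   -0.96 -0.29]
 [ 1.   -0.   -0.  ]
 [-0.   -0.29  0.96]]
```

View pics/tc.png

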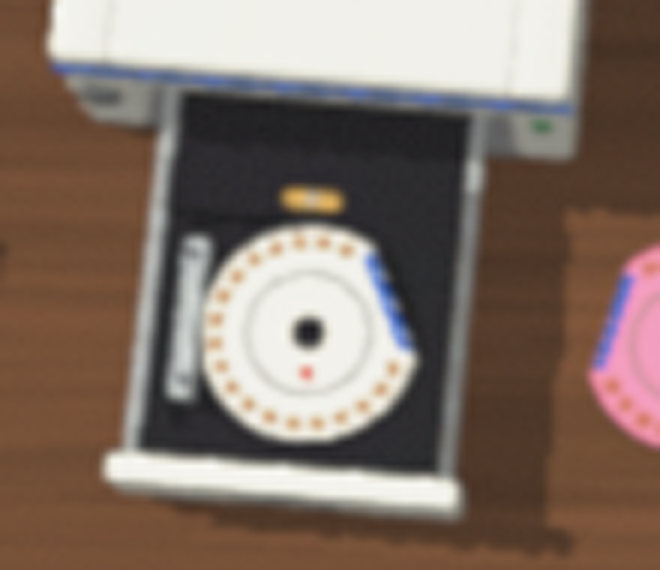

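The crop shows the disc centre at about (308,332) in crop pixels, with the flat facing upper-right near (388,300). The bar is on the left from (180,390) to (205,240), so the disc needs roughly +155° counter-clockwise. I'll go above it now for a wrist look.

```bash
python3 -c "
from h import *
print(delta([575,125,330],[np.pi,0,-1.1]))"
```

```text
(array([ 0.57292888, -0.39090298,  0.07473991]), array([-6.07849962e-04,  4.01211511e-04,  1.54378804e+00]))
```

```bash
python3 -m pendant '[[[0.573,-0.391,0.075],[0,0,1.544],0.03],[[0.573,-0.391,0.075],[0,0,1.544],0.03],[[0.573,-0.391,0.075],[0,0,1.544],0.03],[[0.573,-0.391,0.075],[0,0,1.544],0.03],[[0.573,-0.391,0.075],[0,0,1.544],0.03],[[0.573,-0.391,0.075],[0,0,1.544],0.03],[[0.573,-0.391,0.075],[0,0,1.544],0.03],[[0.573,-0.391,0.075],[0,0,1.544],0.03],[[0.573,-0.391,0.075],[0,0,1.544],0.03],[[0.573,-0.391,0.075],[0,0,1.544],0.03]]'; python3 -c "
from h import *
print(delta([575,125,330],[np.pi,0,-1.1]))"
```

```text
time: 1.08
tool_pos: [411.6, -157.4, 365.2]
tcp_rot: [3.142, -0.0, -0.664]
contact_force: [0.3, -0.7, -0.6]
grip_width: 31.8
(array([-0.04547966, -0.32310476,  0.03512082]), array([-3.52174718e-05, -3.72637848e-04,  4.35644511e-01]))
```

```bash
python3 -m pendant '[[[-0.045,-0.323,0.035],[0,0,0.436],0.03],[[-0.045,-0.323,0.035],[0,0,0.436],0.03],[[-0.045,-0.323,0.035],[0,0,0.436],0.03],[[-0.045,-0.323,0.035],[0,0,0.436],0.03],[[-0.045,-0.323,0.035],[0,0,0.436],0.03],[[-0.045,-0.323,0.035],[0,0,0.436],0.03],[[-0.045,-0.323,0.035],[0,0,0.436],0.03],[[-0.045,-0.323,0.035],[0,0,0.436],0.03],[[-0.045,-0.323,0.035],[0,0,0.436],0.03],[[-0.045,-0.323,0.035],[0,0,0.436],0.03]]'
python3 - <<'E'
from h import *
c=capture("wrist"); print(tool()[0],get_obs()["joint_positions"].round(2))
cv2.imwrite("pics/w1.png",c["color"][:,:,::-1])
np.savez("w1.npz",**{k:c[k] for k in c})
E
```

```text
time: 1.92
tool_pos: [574.3, 127.5, 329.0]
tcp_rot: [-3.141, 0.001, -1.091]
contact_force: [-1.1, -0.5, 0.3]
grip_width: 30.1
[573.5846136  125.63501461 329.23894609] [ 0.09  0.52  1.46 -0.    1.17  2.75]
```

View pics/w1.png

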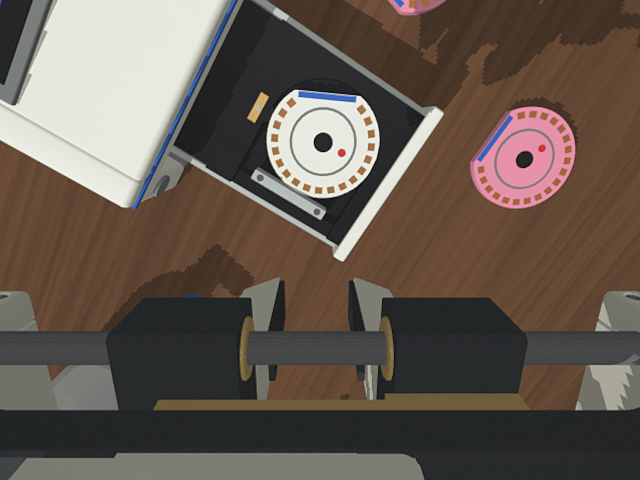

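The wrist view shows the white disc with its hub at (323,142) and the blue band at (328,97). The bar runs from (255,178) to (322,212) and the front panel from (340,255) to (437,115). I'll fit these.

```bash
cat >> h.py <<'E'
def measure(c,hub,zt=39,dbg=None):
    im=c["color"].astype(int);r,g,b=im[...,0],im[...,1],im[...,2]
    yy,xx=np.mgrid[:480,:640]; near=np.hypot(xx-hub[0],yy-hub[1])<110
    def big(m,pt=None):
        n,l,s,ce=cv2.connectedComponentsWithStats(m.astype(np.uint8))
        d=[(s[i,4] if pt is None else -np.hypot(*(ce[i]-pt))-1e3*(s[i,4]<60),i) for i in range(1,n)]
        return l==max(d)[1],ce[max(d)[1]]
    hubm,hc=big((im.max(2)<70)&near&(np.hypot(xx-hub[0],yy-hub[1])<14),np.array(hub))
    bl=(b>r+50)&(b>g+30)&near; bm,bc=big(bl,np.array(hub))
    pts=np.argwhere(bm)[:,::-1]; P=ray(c,pts,zt)[:,:2]; 
    v=np.linalg.svd(P-P.mean(0),full_matrices=False)[2][0]; C=ray(c,hc,zt)[0,:2]; n=np.array([-v[1],v[0]]); m=P.mean(0)
    if n@(m-C)<0:n=-n
    return dict(hub_px=hc.round(1),blue_px=bc.round(1),C=C.round(1),flat_dir_deg=np.degrees(np.arctan2(n[1],n[0])).round(1),band_len=np.ptp((P-m)@v).round(1),band_d=((P-C)@n).max().round(1))
E
python3 - <<'E'
from h import *
c=dict(np.load("w1.npz")); print(measure(c,(323,142)))
# bar corners (top, z 42.5), panel top edge
im=c["color"].astype(int); 
def rect(m,box,z):
    k=np.zeros(m.shape,bool);k[box[1]:box[3],box[0]:box[2]]=1
    n,l,s,_=cv2.connectedComponentsWithStats((m&k).astype(np.uint8)); i=1+s[1:,4].argmax()
    P=ray(c,np.argwhere(l==i)[:,::-1],z)[:,:2].astype(np.float32); rr=cv2.minAreaRect(P); print(s[i],rr); print(cv2.boxPoints(rr).round(1))
mn,mx=im.min(2),im.max(2)
print(im[195,285],im[185,335],im[175,400],im[140,300])
rect((mn>110)&(mx-mn<30)&(np.hypot(*(np.mgrid[:480,:640]-np.array([142,323])[:,None,None]))>58),(248,165,330,222),42.5)
rect((mn>200),(325,100,450,265),42)
cv2.imwrite("pics/w1c.png",cv2.resize(c["color"][70:270,220:450],None,fx=3,fy=3,interpolation=2)[:,:,::-1])
E
```

```text
{'hub_px': array([322.5, 142.1]), 'blue_px': array([327. ,  96.2]), 'C': array([602.1,  67.8]), 'flat_dir_deg': np.float64(-67.7), 'band_len': np.float64(39.9), 'band_d': np.float64(32.7)}
[181 188 185] [232 234 226] [229 232 223] [231 232 223]
[251 169  75  51 818] ((607.05712890625, 112.24088287353516), (7.995357036590576, 59.848045349121094), 85.86487579345703)
[[576.9 110.4]
 [636.6 106.1]
 [637.2 114.1]
 [577.5 118.4]]
[ 334  108  109  153 2043] ((546.6013793945312, 75.82547760009766), (127.76566314697266, 8.658402442932129), 85.81391906738281)
[[537.6  12.4]
 [546.3  11.8]
 [555.6 139.2]
 [546.9 139.9]]
```

```bash
python3 -c "
from h import *
print(delta([602,68,224],[np.pi,0,-1.18]))"
```

```text
(array([0.06428361, 0.00122404, 0.10521684]), array([0.0010846 , 0.00031792, 0.08805499]))
```

```bash
python3 -m pendant '[[[0.016,0,0.026],[0,0,0.02],0.03],[[0.032,0,0.052],[0,0,0.04],0.03],[[0.048,0.001,0.075],[0,0,0.06],0.03],[[0.06,0.001,0.093],[0,0,0.08],0.03],[[0.064,0.001,0.1],[0,0,0.088],0.03],[[0.064,0.001,0.104],[0,0,0.088],0.03],[[0.064,0.001,0.104],[0,0,0.088],0.03],[[0.064,0.001,0.104],[0,0,0.088],0.03]]'
python3 - <<'E'
from h import *
o=get_obs();print(tool()[0],o["joint_positions"].round(3),o["contact_force"],o["tcp_rot"])
print(delta([602.1,67.8,219],[np.pi,0,-1.18]))
c=capture("wrist");cv2.imwrite("pics/w2.png",c["color"][:,:,::-1])
E
```

```text
time: 2.63
tool_pos: [601.7, 66.7, 227.3]
tcp_rot: [-3.14, -0.0, -1.183]
contact_force: [-0.6, -0.4, 0.3]
grip_width: 29.9
[601.69024457  66.66920099 227.3055968 ] [-0.016  0.668  1.504  0.     0.969  2.737] [-0.64070097 -0.38205886  0.33836864] [-3.14045527e+00 -4.65925732e-04 -1.18273455e+00]
(array([-0.00089554, -0.00079773,  0.00830609]), array([-0.00113674, -0.00046748, -0.00273428]))
```

View pics/w2.png

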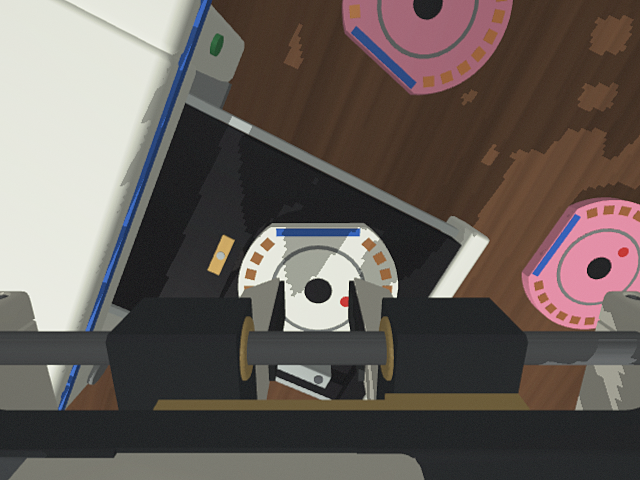

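The wrist view shows the parted fingers straddling the hub (318,291), with the flat parallel to the jaws. Touching down slowly.

```bash
python3 -m pendant '[[[-0.001,-0.001,0.001],[0,0,0],0.03],[[-0.001,-0.001,0.002],[0,0,0],0.03],[[-0.001,-0.001,0.003],[0,0,0],0.03],[[-0.001,-0.001,0.004],[0,0,0],0.03],[[-0.001,-0.001,0.0045],[0,0,0],0.03],[[-0.001,-0.001,0.0048],[0,0,0],0.03],[[-0.001,-0.001,0.0051],[0,0,0],0.03],[[-0.001,-0.001,0.0054],[0,0,0],0.03],[[-0.001,-0.001,0.0057],[0,0,0],0.03],[[-0.001,-0.001,0.006],[0,0,0],0.03]]'
```

```text
time: 3.52
tool_pos: [602.3, 67.8, 220.1]
tcp_rot: [3.142, -0.0, -1.183]
contact_force: [-1.1, -0.3, -0.0]
grip_width: 30.2
```

```bash
python3 -m pendant '[[[0,0,0.0003],[0,0,0],0.03],[[0,0,0.0006],[0,0,0],0.03],[[0,0,0.0009],[0,0,0],0.03],[[0,0,0.0012],[0,0,0],0.03],[[0,0,0.0015],[0,0,0],0.03],[[0,0,0.0018],[0,0,0],0.03]]'
```

```text
time: 4.02
tool_pos: [602.3, 67.8, 218.4]
tcp_rot: [3.142, -0.0, -1.183]
contact_force: [-0.3, 0.0, -0.9]
grip_width: 29.6
```

```bash
python3 -m pendant '[[[0,0,0.0003],[0,0,0],0.03],[[0,0,0.0006],[0,0,0],0.03],[[0,0,0.0009],[0,0,0],0.03]]'
```

```text
time: 4.27
tool_pos: [602.3, 67.8, 217.5]
tcp_rot: [-3.142, -0.0, -1.183]
contact_force: [0.8, 0.6, 0.1]
grip_width: 30.0
```

```bash
python3 -m pendant '[[[0,0,0.0003],[0,0,0],0.03],[[0,0,0.0006],[0,0,0],0.03]]'
```

```text
time: 4.43
tool_pos: [602.3, 67.8, 217.1]
tcp_rot: [-3.141, -0.0, -1.183]
contact_force: [-1.9, -0.0, 4.5]
grip_width: 30.2
```

```bash
python3 -m pendant '[[[0,0,0],[0,0,0],0.03],[[0,0,0.0001],[0,0,0],0.03],[[0,0,0.0001],[0,0,0],0.03]]'
```

```text
time: 4.68
tool_pos: [602.3, 67.8, 217.1]
tcp_rot: [-3.141, -0.0, -1.183]
contact_force: [-1.6, 0.3, 3.8]
grip_width: 30.3
```

```bash
python3 -m pendant '[[[0,0,0.0001],[0,0,0],0.03],[[0,0,0.0003],[0,0,0],0.03],[[0,0,0.0003],[0,0,0],0.03]]'
```

```text
time: 4.93
tool_pos: [602.3, 67.8, 217.0]
tcp_rot: [-3.141, -0.0, -1.183]
contact_force: [-1.9, -0.8, 6.5]
grip_width: 29.9
```

```bash
python3 -m pendant '[[[0,0,0.0001],[0,0,-0.02],0.03],[[0,0,0.0001],[0,0,-0.05],0.03],[[0,0,0.0001],[0,0,-0.08],0.03],[[0,0,0.0001],[0,0,-0.11],0.03],[[0,0,0.0001],[0,0,-0.14],0.03],[[0,0,0.0001],[0,0,-0.17],0.03],[[0,0,0.0001],[0,0,-0.2],0.03]]'
python3 - <<'E'
from h import *
print(get_obs()["contact_force"],get_obs()["moment"])
c=capture("wrist");cv2.imwrite("pics/w3.png",c["color"][150:420,180:460,::-1])
E
```

```text
time: 5.52
tool_pos: [602.3, 67.7, 217.0]
tcp_rot: [-3.142, -0.0, -0.982]
contact_force: [-2.4, -1.0, 7.3]
grip_width: 30.1
[-2.42910422 -1.02341172  7.26839348] [-0.05636785  0.48837986 -0.03095615]
```

View pics/w3.png

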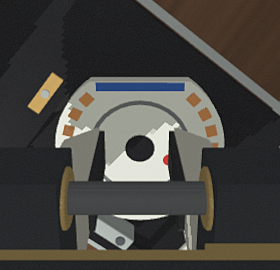

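The crop shows the band at (140,87) still square to the jaws, so the disc turns with the fingers at about 7 N. Continuing.

```bash
python3 -m pendant '[[[0,0,0],[0,0,-0.05],0.03],[[0,0,0],[0,0,-0.1],0.03],[[0,0,0],[0,0,-0.15],0.03],[[0,0,0],[0,0,-0.2],0.03],[[0,0,0],[0,0,-0.25],0.03],[[0,0,0],[0,0,-0.3],0.03],[[0,0,0],[0,0,-0.35],0.03],[[0,0,0],[0,0,-0.4],0.03],[[0,0,0],[0,0,-0.45],0.03],[[0,0,0],[0,0,-0.5],0.03]]'
```

```text
time: 6.4
tool_pos: [602.4, 67.7, 217.0]
tcp_rot: [-3.141, -0.001, -0.481]
contact_force: [0.4, 0.6, 5.2]
grip_width: 30.2
```

```bash
python3 -m pendant '[[[0,0,0],[0,0,-0.05],0.03],[[0,0,0],[0,0,-0.1],0.03],[[0,0,0],[0,0,-0.15],0.03],[[0,0,0],[0,0,-0.2],0.03],[[0,0,0],[0,0,-0.25],0.03],[[0,0,0],[0,0,-0.3],0.03],[[0,0,0],[0,0,-0.35],0.03],[[0,0,0],[0,0,-0.4],0.03],[[0,0,0],[0,0,-0.45],0.03],[[0,0,0],[0,0,-0.5],0.03]]'; python3 -c "
from h import *
c=capture('wrist');im=c['color'].astype(int);m=(im[...,2]>im[...,0]+50)&(im[...,2]>im[...,1]+30);m[:150]=0;m[:,:180]=0;m[:,460:]=0
p=np.argwhere(m)[:,::-1];print(len(p),p.mean(0),cv2.minAreaRect(p.astype(np.float32)))"
```

```text
time: 7.23
tool_pos: [602.7, 67.8, 217.0]
tcp_rot: [3.142, -0.002, 0.019]
contact_force: [0.1, 0.8, 4.7]
grip_width: 30.0
706 [319.5        236.49150142] ((319.5, 236.5), (89.0, 7.0), -0.0)
```

```bash
python3 -m pendant '[[[0,0,0.0001],[0,0,-0.05],0.03],[[0,0,0.0002],[0,0,-0.1],0.03],[[0,0,0.0002],[0,0,-0.15],0.03],[[0,0,0.0002],[0,0,-0.2],0.03],[[0,0,0.0002],[0,0,-0.25],0.03],[[0,0,0.0002],[0,0,-0.3],0.03],[[0,0,0.0002],[0,0,-0.35],0.03],[[0,0,0.0002],[0,0,-0.4],0.03],[[0,0,0.0002],[0,0,-0.45],0.03],[[0,0,0.0002],[0,0,-0.5],0.03]]'
```

```text
time: 8.12
tool_pos: [602.7, 67.6, 217.0]
tcp_rot: [3.14, -0.002, 0.519]
contact_force: [-0.0, -1.4, 6.8]
grip_width: 30.0
```

```bash
python3 -m pendant '[[[0,0,0],[0,0,-0.05],0.03],[[0,0,0],[0,0,-0.1],0.03],[[0,0,0],[0,0,-0.15],0.03],[[0,0,0],[0,0,-0.2],0.03],[[0,0,0],[0,0,-0.25],0.03],[[0,0,0],[0,0,-0.3],0.03],[[0,0,0],[0,0,-0.35],0.03],[[0,0,0],[0,0,-0.4],0.03],[[0,0,0],[0,0,-0.45],0.03],[[0,0,0],[0,0,-0.5],0.03]]'
```

```text
time: 8.95
tool_pos: [602.8, 67.9, 217.0]
tcp_rot: [3.14, -0.002, 1.019]
contact_force: [0.2, 1.2, 5.0]
grip_width: 29.8
```

```bash
python3 -m pendant '[[[0,0,0],[0,0,-0.05],0.03],[[0,0,0],[0,0,-0.1],0.03],[[0,0,0],[0,0,-0.15],0.03],[[0,0,0],[0,0,-0.2],0.03],[[0,0,0],[0,0,-0.25],0.03],[[0,0,0],[0,0,-0.3],0.03],[[0,0,0],[0,0,-0.35],0.03],[[0,0,0],[0,0,-0.4],0.03],[[0,0,0],[0,0,-0.44],0.03],[[0,0,0],[0,0,-0.48],0.03]]'; python3 -c "
from h import *
c=capture('wrist');im=c['color'].astype(int);m=(im[...,2]>im[...,0]+50)&(im[...,2]>im[...,1]+30);m[:150]=0;m[:,:180]=0;m[:,460:]=0
p=np.argwhere(m)[:,::-1];print(len(p),p.mean(0),cv2.minAreaRect(p.astype(np.float32)))
print(get_obs()['tcp_rot'],get_obs()['moment'])
yh=np.array([0.0724,0.9974,0]);print(tool()[1].inv().apply(yh))
cv2.imwrite('pics/w4.png',c['color'][130:430,160:480,::-1])"
```

```text
time: 9.78
tool_pos: [602.8, 68.0, 217.0]
tcp_rot: [3.139, -0.001, 1.499]
contact_force: [0.4, 1.2, 5.9]
grip_width: 30.0
539 [360.26159555 260.56029685] ((361.5000305175781, 262.5), (67.49497985839844, 8.596921920776367), 52.4314079284668)
[ 3.13913741e+00 -6.34933090e-04  1.50121808e+00] [ 0.26668496 -0.06905855 -0.09975091]
[1.00001990e+00 2.88188713e-03 6.42023472e-04]
```

View pics/w4.png

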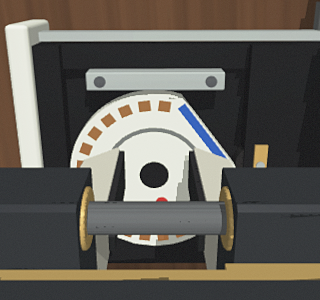

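The crop shows that the disc slipped near the end. Its band faces upper-right, from (180,106) to (222,157), so the trailing corner has likely met the sprung shoe. I'll lift, regrip behind it slightly wider, and press nearer 8 to 9 N.

```bash
python3 -m pendant '[[[0,0,-0.002],[0,0,0],0.03],[[0,0,-0.006],[0,0,0.1],0.034],[[0,0,-0.006],[0,0,0.2],0.034],[[0,0,-0.006],[0,0,0.3],0.034],[[0,0,-0.006],[0,0,0.4],0.034],[[0,0,-0.006],[0,0,0.5],0.034],[[0,0,-0.006],[0,0,0.6],0.034],[[0,0,-0.006],[0,0,0.7],0.034],[[0,0,-0.006],[0,0,0.8],0.034],[[0,0,-0.006],[0,0,0.9],0.034]]'
cat >> h.py <<'E'
def band(c):
    im=c['color'].astype(int);m=(im[...,2]>im[...,0]+50)&(im[...,2]>im[...,1]+30);m[:150]=0;m[:,:180]=0;m[:,460:]=0
    p=np.argwhere(m)[:,::-1];P=ray(c,p,39)[:,:2];mu=P.mean(0);v=np.linalg.svd(P-mu,full_matrices=False)[2][0]
    a=np.degrees(np.arctan2(v[0],-v[1])); L=np.ptp((P-mu)@v)
    print("band mid",mu.round(1),"normal deg (mod180)",a.round(1),a.round(1)+180,"len",L.round(1))
E
python3 -c "
from h import *
c=capture('wrist');band(c);print(get_obs()['contact_force'])
cv2.imwrite('pics/w5.png',c['color'][130:430,160:480,::-1])"
```

```text
time: 10.67
tool_pos: [602.2, 67.7, 221.7]
tcp_rot: [-3.141, 0.001, 0.591]
contact_force: [-0.3, -0.2, -0.8]
grip_width: 33.9
band mid [636.8  79.1] normal deg (mod180) -118.0 62.0 len 87.3
[-0.48277024  0.1477995  -0.11128373]
```

View pics/w5.png

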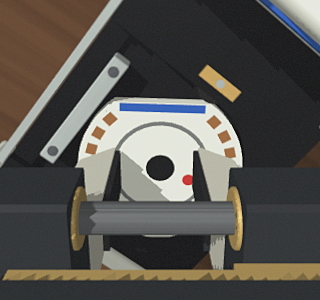

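The crop shows the band almost square to the jaws, from (120,106) to (205,110). About 54° remain.

```bash
python3 -m pendant '[[[0,0,0.001],[0,0,0],0.034],[[0,0,0.002],[0,0,0],0.034],[[0,0,0.003],[0,0,0],0.034],[[0,0,0.0035],[0,0,0],0.034],[[0,0,0.0039],[0,0,0],0.034],[[0,0,0.0042],[0,0,0],0.034],[[0,0,0.0045],[0,0,0],0.034],[[0,0,0.0048],[0,0,0],0.034],[[0,0,0.0051],[0,0,0],0.034],[[0,0,0.0054],[0,0,0],0.034]]'
```

```text
time: 11.55
tool_pos: [602.3, 67.8, 217.1]
tcp_rot: [3.141, -0.0, 0.597]
contact_force: [-0.7, -0.1, 4.4]
grip_width: 34.1
```

```bash
python3 -m pendant '[[[0,0,0.0002],[0,0,0],0.034],[[0,0,0.0004],[0,0,0],0.034],[[0,0,0.0004],[0,0,0],0.034]]'
```

```text
time: 11.8
tool_pos: [602.4, 67.8, 217.0]
tcp_rot: [3.141, -0.001, 0.597]
contact_force: [-1.7, -0.1, 4.7]
grip_width: 34.4
```

```bash
python3 -m pendant '[[[0,0,0.0002],[0,0,0],0.034],[[0,0,0.0003],[0,0,0],0.034],[[0,0,0.0003],[0,0,0],0.034]]'; python3 -c "
from h import *
for i in range(3): capture('top');print(get_obs()['contact_force'])"
```

```text
time: 12.05
tool_pos: [602.4, 67.8, 217.0]
tcp_rot: [3.141, -0.001, 0.597]
contact_force: [-2.3, 0.3, 6.6]
grip_width: 34.0
[-2.16020243  0.36941109  7.39590234]
[-1.68224743  0.17630654  7.30749386]
[-1.96246957  0.39710074  6.08754401]
```

```bash
python3 -m pendant '[[[0,0,0.00015],[0,0,0],0.034],[[0,0,0.00015],[0,0,-0.04],0.034],[[0,0,0.00015],[0,0,-0.08],0.034],[[0,0,0.00015],[0,0,-0.12],0.034],[[0,0,0.00015],[0,0,-0.16],0.034],[[0,0,0.00015],[0,0,-0.2],0.034],[[0,0,0.00015],[0,0,-0.24],0.034],[[0,0,0.00015],[0,0,-0.28],0.034],[[0,0,0.00015],[0,0,-0.32],0.034]]'; python3 -c "
from h import *
c=capture('wrist');im=c['color'].copy();im[:,420:]=0;c['color']=im;band(c);print(get_obs()['contact_force'],get_obs()['moment'],get_obs()['tcp_rot'])
cv2.imwrite('pics/w6.png',c['color'][130:430,160:480,::-1])"
```

```text
time: 12.95
tool_pos: [602.8, 67.9, 217.0]
tcp_rot: [3.14, -0.002, 0.919]
contact_force: [0.2, 1.1, 6.3]
grip_width: 33.7
band mid [627.9  83.6] normal deg (mod180) 34.1 214.1 len 39.9
[0.12199476 1.12012205 6.5631742 ] [ 0.14774734 -0.06288981  0.04898251] [ 3.13956158e+00 -1.97119568e-03  9.21152337e-01]
```

The fingers are at 53° but the band only reached 34°, so they slip at about 6.4 N. I'll regrip wider and press with about 9 N.

```bash
python3 -m pendant '[[[0,0,-0.002],[0,0,0],0.034],[[0,0,-0.003],[0,0,0.1],0.034],[[0,0,-0.003],[0,0,0.2],0.038],[[0,0,-0.003],[0,0,0.326],0.038],[[0,0,-0.003],[0,0,0.326],0.038],[[0,0,-0.003],[0,0,0.326],0.038],[[0,0,-0.002],[0,0,0.326],0.038],[[0,0,-0.0014],[0,0,0.326],0.038],[[0,0,-0.001],[0,0,0.326],0.038],[[0,0,-0.0007],[0,0,0.326],0.038]]'; python3 -m pendant '[[[0,0,0.0003],[0,0,0],0.038],[[0,0,0.0005],[0,0,0],0.038],[[0,0,0.0007],[0,0,0],0.038],[[0,0,0.0007],[0,0,0],0.038]]'; python3 -c "
from h import *
for i in range(3): capture('top');print(get_obs()['contact_force'],get_obs()['tool_pos'])
print(get_obs()['tcp_rot'])
c=capture('top');np.savez('t.npz',**c)
w=dict(np.load('w1.npz'));print('shoe',ray(w,(258,108),42))"
```

```text
time: 13.83
tool_pos: [602.3, 67.8, 217.0]
tcp_rot: [3.141, -0.0, 0.592]
contact_force: [-1.3, -0.3, 5.7]
grip_width: 37.9
time: 14.17
tool_pos: [602.3, 67.8, 216.9]
tcp_rot: [3.141, -0.001, 0.592]
contact_force: [-3.0, 0.5, 8.4]
grip_width: 37.7
[-3.13619201  0.17792651  7.97449238] [602.32083549  67.80002156 216.93648229]
[-2.48403209 -0.37252232  8.0191402 ] [602.33008017  67.80011809 216.93646756]
[-2.96143588 -0.82144229  8.25196293] [602.32229878  67.77577952 216.94547949]
[ 3.14100569e+00 -6.01701454e-04  5.91614268e-01]
shoe [[652.14969453  68.02373591  42.        ]]
```

```bash
python3 -m pendant '[[[0,0,0.0001],[0,0,-0.01],0.038],[[0,0,0.00015],[0,0,-0.04],0.038],[[0,0,0.0002],[0,0,-0.07],0.038],[[0,0,0.0002],[0,0,-0.1],0.038],[[0,0,0.0002],[0,0,-0.13],0.038],[[0,0,0.0002],[0,0,-0.16],0.038],[[0,0,0.0002],[0,0,-0.19],0.038],[[0,0,0.0002],[0,0,-0.22],0.038]]'; python3 -c "
from h import *
c=capture('wrist');im=c['color'].copy();im[:,420:]=0;c['color']=im;band(c);print(get_obs()['contact_force'],get_obs()['moment'],get_obs()['tcp_rot'])"
```

```text
time: 15.03
tool_pos: [602.4, 67.6, 216.9]
tcp_rot: [3.141, -0.0, 0.813]
contact_force: [-3.2, -1.4, 9.3]
grip_width: 37.9
band mid [624.5  88.4] normal deg (mod180) 45.4 225.4 len 39.9
[-3.63577198 -0.21400467 10.07169457] [-0.06177922  0.48375584  0.02264224] [ 3.14056117e+00 -4.34737219e-04  8.14962316e-01]
```

Past the detent: the band is at 45.4° and following the fingers.

```bash
python3 -m pendant '[[[0,0,-0.0001],[0,0,-0.04],0.038],[[0,0,-0.0001],[0,0,-0.08],0.038],[[0,0,-0.0001],[0,0,-0.12],0.038],[[0,0,-0.0001],[0,0,-0.16],0.038],[[0,0,-0.0001],[0,0,-0.2],0.038],[[0,0,-0.0001],[0,0,-0.24],0.038],[[0,0,-0.0001],[0,0,-0.28],0.038],[[0,0,-0.0001],[0,0,-0.32],0.038],[[0,0,-0.0001],[0,0,-0.36],0.038]]'; python3 -c "
from h import *
c=capture('wrist');im=c['color'].copy();im[:,420:]=0;c['color']=im;band(c);print(get_obs()['contact_force'],get_obs()['tcp_rot'])"
```

```text
time: 15.83
tool_pos: [602.3, 67.6, 216.9]
tcp_rot: [3.141, 0.0, 1.173]
contact_force: [-2.1, -1.3, 8.7]
grip_width: 38.2
band mid [616.   94.4] normal deg (mod180) 66.0 246.0 len 39.7
[-3.52812787  0.59744772  9.43598081] [3.14089263e+00 1.51084107e-04 1.17611930e+00]
```

Need about 0.346 rad more (tool at 67.4°, lag 1.4°).

```bash
python3 -m pendant '[[[0,0,0],[0,0,-0.04],0.038],[[0,0,0],[0,0,-0.08],0.038],[[0,0,0],[0,0,-0.12],0.038],[[0,0,0],[0,0,-0.16],0.038],[[0,0,0],[0,0,-0.2],0.038],[[0,0,0],[0,0,-0.24],0.038],[[0,0,0],[0,0,-0.28],0.038],[[0,0,0],[0,0,-0.32],0.038],[[0,0,0],[0,0,-0.346],0.038],[[0,0,0],[0,0,-0.346],0.038]]'; python3 -c "
from h import *
c=capture('wrist');band(c);print(get_obs()['contact_force'],get_obs()['tcp_rot'],tool()[1].inv().apply([0.0724,0.9974,0]))"
```

```text
time: 16.72
tool_pos: [602.2, 67.6, 216.9]
tcp_rot: [3.141, 0.0, 1.519]
contact_force: [-3.3, -0.5, 9.5]
grip_width: 37.8
band mid [606.3  97.1] normal deg (mod180) 86.1 266.1 len 39.7
[-3.96888952 -1.33237726  8.72170022] [3.14118252e+00 3.82564932e-04 1.51804677e+00] [ 9.99829905e-01  1.97114381e-02 -3.74415632e-04]
```

The flat is at 86.1° against 85.9° wanted. Now I'll slide it to the bar (tool +x).

```bash
python3 -m pendant '[[[0.0005,0,0],[0,0,0],0.038],[[0.0015,0,0],[0,0,0],0.038],[[0.0025,0,0],[0,0,0],0.038],[[0.0035,0,0],[0,0,0],0.038],[[0.0045,0,0],[0,0,0],0.038],[[0.0055,0.0001,0],[0,0,0],0.038],[[0.0065,0.0001,0],[0,0,0],0.038],[[0.0072,0.0001,0],[0,0,0],0.038],[[0.0077,0.0001,0],[0,0,0],0.038],[[0.0082,0.0001,0],[0,0,0],0.038]]'; python3 -c "
from h import *
c=capture('wrist');band(c);print(get_obs()['contact_force'],get_obs()['moment'])
cv2.imwrite('pics/w7.png',c['color'][130:430,160:480,::-1])"
```

```text
time: 17.6
tool_pos: [602.7, 75.6, 216.9]
tcp_rot: [3.141, 0.001, 1.518]
contact_force: [-3.3, -2.2, 9.0]
grip_width: 37.9
band mid [606.8 105. ] normal deg (mod180) 85.8 265.8 len 39.5
[-2.88627816 -1.63525841  9.40797762] [-0.28677652  0.51725364 -0.03508135]
```

View pics/w7.png

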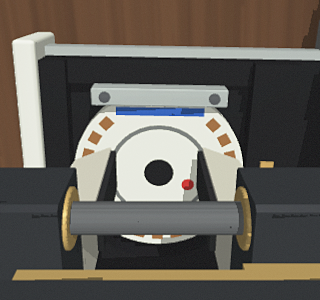

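The crop shows the flat against the bar, with the band at (160,112) directly below the bar's face. I'll nudge 1 mm more to make sure, then lift.

```bash
python3 -m pendant '[[[0.0003,0,0],[0,0,0],0.038],[[0.0006,0,0],[0,0,0],0.038],[[0.001,0,0],[0,0,0],0.038],[[0.001,0,0],[0,0,0],0.038]]'; python3 -c "
from h import *
c=capture('wrist');band(c)"
```

```text
time: 17.98
tool_pos: [602.8, 76.6, 216.9]
tcp_rot: [3.141, 0.001, 1.518]
contact_force: [-3.8, -3.2, 8.9]
grip_width: 38.2
band mid [606.9 105.7] normal deg (mod180) 85.8 265.8 len 39.5
```

```bash
python3 -m pendant '[[[0.0004,0,0],[0,0,0],0.038],[[0.0008,0,0],[0,0,0],0.038],[[0.0012,0,0],[0,0,0],0.038],[[0.0015,0,0],[0,0,0],0.038],[[0.0015,0,0],[0,0,0],0.038]]'; python3 -c "
from h import *
c=capture('wrist');band(c);print(get_obs()['contact_force'])"
```

```text
time: 18.45
tool_pos: [602.9, 77.1, 216.9]
tcp_rot: [3.141, 0.003, 1.518]
contact_force: [-2.5, -7.3, 8.6]
grip_width: 37.9
band mid [606.9 105.7] normal deg (mod180) 86.0 266.0 len 39.4
[-4.07525007 -7.56354588  9.40231672]
```

Firm against the bar: the side force rose to 7 N and the band stopped moving. Lifting and moving in front of the drawer.

```bash
python3 -m pendant '[[[0,0,-0.001],[0,0,0],0.038],[[0,0,-0.003],[0,0,0],0.038],[[0,0,-0.01],[0,0,0],0.038],[[0,0,-0.03],[0,0,0],0.02],[[0,0,-0.05],[0,0,0],0],[[0,-0.03,-0.05],[0,0,0],0],[[0,-0.06,-0.05],[0,0,0],0],[[0,-0.088,-0.05],[0,0,0],0],[[0,-0.088,-0.05],[0,0,0],0],[[0,-0.088,-0.05],[0,0,0],0]]'
python3 - <<'E'
from h import *
c=capture('wrist');w=c
cv2.imwrite('pics/w8.png',c['color'][:,:,::-1])
print(delta([515,81.8,208],[np.pi,0,3.069]))
E
```

```text
time: 19.33
tool_pos: [514.4, 83.6, 266.5]
tcp_rot: [3.141, -0.0, 1.518]
contact_force: [0.5, 0.5, 0.4]
grip_width: 0.7
(array([-0.00166734, -0.00061395,  0.05857625]), array([ 1.68607557e-03,  1.44840465e-03, -1.55161537e+00]))
```

View pics/w8.png

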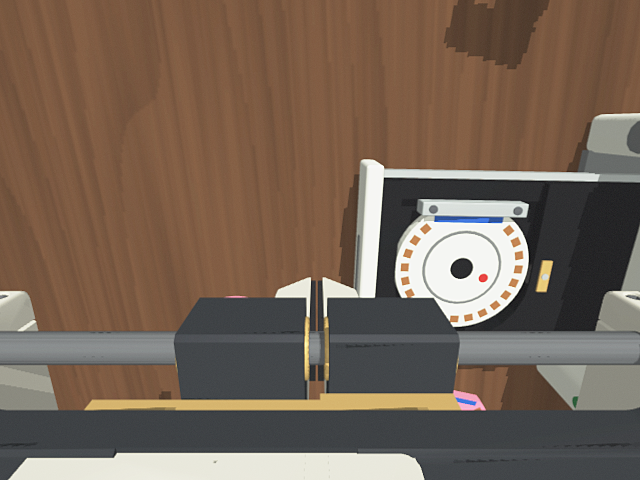

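The wrist view shows the disc with its flat along the bar (band at (468,220), bar at (472,209)) and its hub at (461,268). It stayed put after the lift. Now I'll turn the wrist and lower the shut fingers in front of the panel.

```bash
python3 -m pendant '[[[-0.002,0,0],[0,0,-0.12],0],[[-0.002,0,0],[0,0,-0.24],0],[[-0.002,0,0],[0,0,-0.36],0],[[-0.002,0,0],[0,0,-0.48],0],[[-0.002,0,0],[0,0,-0.6],0],[[-0.002,0,0],[0,0,-0.72],0],[[-0.002,0,0],[0,0,-0.84],0],[[-0.002,0,0],[0,0,-0.96],0],[[-0.002,0,0.01],[0,0,-1.08],0],[[-0.002,0,0.02],[0,0,-1.2],0]]'; python3 -c "
from h import *
print(delta([515,81.8,208],[np.pi,0,3.069]))"
```

```text
time: 20.22
tool_pos: [516.7, 81.2, 246.2]
tcp_rot: [3.14, 0.003, 2.723]
contact_force: [0.0, 0.1, -0.2]
grip_width: 0.6
(array([ 0.00197337, -0.00019143,  0.03821508]), array([ 0.00087569,  0.00333019, -0.34623485]))
```

```bash
python3 -m pendant '[[[0,0,0.005],[0,0,-0.12],0],[[0,0,0.01],[0,0,-0.24],0],[[0.001,0,0.02],[0,0,-0.35],0],[[0.001,0,0.03],[0,0,-0.35],0],[[0.001,0,0.038],[0,0,-0.35],0],[[0.001,0,0.038],[0,0,-0.35],0],[[0.001,0,0.038],[0,0,-0.35],0]]'; python3 -c "
from h import *
o=get_obs();print(o['joint_positions'].round(2));p,r=tool()
print(r.inv().apply(np.array([541.6,79.9,0])-p), r.inv().apply([.9974,-.0724,0]))"
```

```text
time: 20.8
tool_pos: [514.4, 81.6, 207.3]
tcp_rot: [-3.141, -0.001, 3.065]
contact_force: [-0.3, -0.4, -0.1]
grip_width: 0.7
[ 0.01  0.58  1.77 -0.    0.8  -1.48]
[-27.42938548   0.42930951 207.32299531] [-1.00001363e+00  4.54009375e-03 -8.04066330e-04]
```

```bash
python3 -m pendant '[[[-0.003,0,0],[0,0,0],0],[[-0.006,0,0],[0,0,0],0],[[-0.009,0,0],[0,0,0],0],[[-0.012,0,0],[0,0,0],0],[[-0.0135,0,0],[0,0,0],0],[[-0.0145,0,0],[0,0,0],0],[[-0.0155,0,0],[0,0,0],0],[[-0.0165,0,0],[0,0,0],0],[[-0.0175,0,0],[0,0,0],0],[[-0.0185,0,0],[0,0,0],0]]'
```

```text
time: 21.63
tool_pos: [531.2, 80.4, 207.3]
tcp_rot: [-3.141, -0.005, 3.067]
contact_force: [-6.7, 0.6, 2.7]
grip_width: 0.5
```

```bash
python3 -m pendant '[[[-0.001,0,0],[0,0,0],0],[[-0.002,0,0],[0,0,0],0],[[-0.003,0,0],[0,0,0],0],[[-0.004,0,0],[0,0,0],0],[[-0.005,0,0],[0,0,0],0],[[-0.006,0,0],[0,0,0],0]]'
```

```text
time: 22.13
tool_pos: [537.1, 80.0, 207.3]
tcp_rot: [-3.141, -0.005, 3.067]
contact_force: [-6.5, 1.3, 2.2]
grip_width: 0.5
```

Pushing at about 6.5 N. I'll keep about 30 mm/s.

```bash
python3 -m pendant '[[[-0.002,0,0],[0,0,0],0],[[-0.0045,0,0],[0,0,0],0],[[-0.007,0,0],[0,0,0],0],[[-0.0095,0,0],[0,0,0],0],[[-0.012,0,0],[0,0,0],0],[[-0.0145,0,0],[0,0,0],0],[[-0.017,0,0],[0,0,0],0],[[-0.0195,0,0],[0,0,0],0],[[-0.022,0,0],[0,0,0],0],[[-0.0245,0,0],[0,0,0],0]]'
```

```text
time: 22.97
tool_pos: [561.5, 78.2, 207.2]
tcp_rot: [-3.141, -0.006, 3.067]
contact_force: [-7.0, -0.2, 2.4]
grip_width: 0.4
```

```bash
python3 -m pendant '[[[-0.0025,0,0],[0,0,0],0],[[-0.005,0,0],[0,0,0],0],[[-0.0075,0,0],[0,0,0],0],[[-0.01,0,0],[0,0,0],0],[[-0.0125,0,0],[0,0,0],0],[[-0.015,0,0],[0,0,0],0],[[-0.0175,0,0],[0,0,0],0],[[-0.02,0,0],[0,0,0],0],[[-0.0225,0,0],[0,0,0],0],[[-0.025,0,0],[0,0,0],0]]'; python3 -c "
from h import *
c=capture('wrist');cv2.imwrite('pics/w9.png',c['color'][:,:,::-1])
c=capture('top');cv2.imwrite('pics/t9.png',cv2.resize(c['color'][100:270,200:340],None,fx=4,fy=4)[:,:,::-1])"
```

```text
time: 23.8
tool_pos: [586.5, 76.3, 207.2]
tcp_rot: [-3.141, -0.006, 3.067]
contact_force: [-8.7, 1.4, 2.4]
grip_width: 0.6
```

View pics/w9.png

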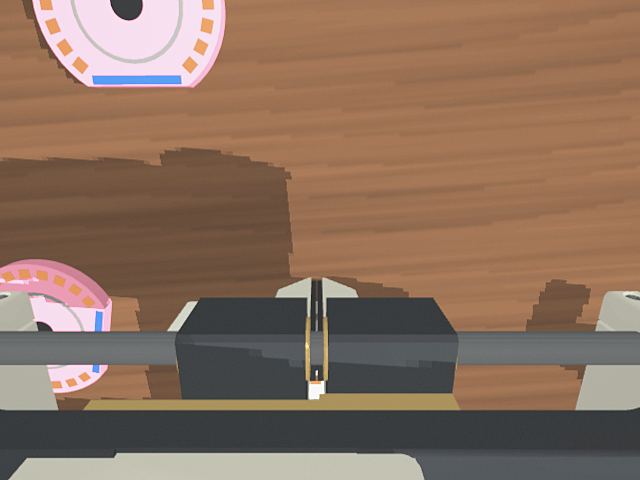

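The wrist view shows only the panel and the pink look-alikes (top left and lower left), because the gripper hides the disc. Force is steady, so I'll carry on.

```bash
python3 -m pendant '[[[-0.0025,0,0],[0,0,0],0],[[-0.005,0,0],[0,0,0],0],[[-0.0075,0,0],[0,0,0],0],[[-0.01,0,0],[0,0,0],0],[[-0.0125,0,0],[0,0,0],0],[[-0.015,0,0],[0,0,0],0],[[-0.0175,0,0],[0,0,0],0],[[-0.02,0,0],[0,0,0],0],[[-0.0225,0,0],[0,0,0],0],[[-0.025,0,0],[0,0,0],0]]'
```

```text
time: 24.73
tool_pos: [611.5, 74.5, 207.2]
tcp_rot: [-3.141, -0.006, 3.067]
contact_force: [-7.5, 1.4, 3.3]
grip_width: 0.2
```

```bash
python3 -m pendant '[[[-0.0025,0,0],[0,0,0],0],[[-0.005,0,0],[0,0,0],0],[[-0.0075,0,0],[0,0,0],0],[[-0.01,0,0],[0,0,0],0],[[-0.0125,0,0],[0,0,0],0],[[-0.015,0,0],[0,0,0],0],[[-0.0175,0,0],[0,0,0],0],[[-0.02,0,0],[0,0,0],0],[[-0.0225,0,0],[0,0,0],0],[[-0.025,0,0],[0,0,0],0]]'
```

```text
time: 25.57
tool_pos: [636.4, 72.7, 207.1]
tcp_rot: [-3.141, -0.006, 3.067]
contact_force: [-6.2, 1.4, 3.0]
grip_width: 0.4
```

```bash
python3 -m pendant '[[[-0.0025,0,0],[0,0,0],0],[[-0.005,0,0],[0,0,0],0],[[-0.0075,0,0],[0,0,0],0],[[-0.0095,0,0],[0,0,0],0],[[-0.0115,0,0],[0,0,0],0],[[-0.0135,0,0],[0,0,0],0],[[-0.0155,0,0],[0,0,0],0],[[-0.0175,0,0],[0,0,0],0],[[-0.019,0,0],[0,0,0],0],[[-0.0205,0,0],[0,0,0],0]]'
```

```text
time: 26.4
tool_pos: [657.0, 71.2, 207.2]
tcp_rot: [-3.141, -0.005, 3.067]
contact_force: [-7.7, 0.9, 3.0]
grip_width: 0.6
```

Near the end, so slowing to about 10 mm/s until the force rises at the stop.

```bash
python3 -m pendant '[[[-0.001,0,0],[0,0,0],0],[[-0.002,0,0],[0,0,0],0],[[-0.003,0,0],[0,0,0],0],[[-0.0038,0,0],[0,0,0],0],[[-0.0046,0,0],[0,0,0],0],[[-0.0054,0,0],[0,0,0],0]]'
```

```text
time: 26.9
tool_pos: [662.3, 70.8, 207.2]
tcp_rot: [-3.142, -0.005, 3.067]
contact_force: [-6.8, 1.2, 3.2]
grip_width: 0.3
```

```bash
python3 -m pendant '[[[-0.0006,0,0],[0,0,0],0],[[-0.0012,0,0],[0,0,0],0],[[-0.0018,0,0],[0,0,0],0],[[-0.0024,0,0],[0,0,0],0]]'
```

```text
time: 27.23
tool_pos: [664.7, 70.6, 207.2]
tcp_rot: [-3.142, -0.005, 3.067]
contact_force: [-6.4, 2.3, 2.6]
grip_width: 0.8
```

```bash
python3 -m pendant '[[[-0.0006,0,0],[0,0,0],0],[[-0.0012,0,0],[0,0,0],0],[[-0.0016,0,0],[0,0,0],0]]'
```

```text
time: 27.48
tool_pos: [665.7, 70.6, 206.9]
tcp_rot: [-3.141, -0.008, 3.067]
contact_force: [-12.6, 1.4, 3.7]
grip_width: 0.5
```

```bash
python3 -m pendant '[[[-0.0005,0,0],[0,0,0],0],[[-0.001,0,0],[0,0,0],0],[[-0.0012,0,0],[0,0,0],0]]'
```

```text
time: 27.73
tool_pos: [666.2, 70.5, 206.7]
tcp_rot: [-3.141, -0.011, 3.067]
contact_force: [-13.8, 1.6, 5.8]
grip_width: 0.5
```

```bash
python3 -m pendant '[[[-0.0005,0,0],[0,0,0],0],[[-0.001,0,0],[0,0,0],0],[[-0.001,0,0],[0,0,0],0]]'
```

```text
time: 27.98
tool_pos: [666.6, 70.6, 206.5]
tcp_rot: [-3.141, -0.013, 3.067]
contact_force: [-17.0, 0.6, 7.6]
grip_width: 0.3
```

```bash
python3 -m pendant '[[[0.004,0,0],[0,0,0],0],[[0.012,0,0],[0,0,0],0],[[0.03,0,0],[0,0,0],0],[[0.06,0,-0.01],[0,0,0],0],[[0.1,0,-0.04],[0,0,0],0],[[0.14,0,-0.08],[0,0,0],0],[[0.18,0,-0.12],[0,0,0],0],[[0.2,0,-0.15],[0,0,0],0],[[0.2,0,-0.15],[0,0,0],0],[[0.2,0,-0.15],[0,0,0],0]]'; python3 -c "
from h import *
c=capture('top');cv2.imwrite('pics/t10.png',cv2.resize(c['color'][60:300,190:380],None,fx=3,fy=2.5)[:,:,::-1])
s=capture('side');cv2.imwrite('pics/s10.png',cv2.resize(s['color'][180:320,120:400],None,fx=2.8,fy=2.8)[:,:,::-1])
print(get_obs()['tool_pos'],get_obs()['contact_force'])"
```

```text
time: 28.82
tool_pos: [468.3, 85.4, 362.8]
tcp_rot: [3.141, 0.008, 3.068]
contact_force: [1.1, 0.3, 0.3]
grip_width: 0.6
[470.24650785  84.98608278 359.04065866] [ 0.26729494  0.35813362 -0.24396469]
```

View pics/s10.png

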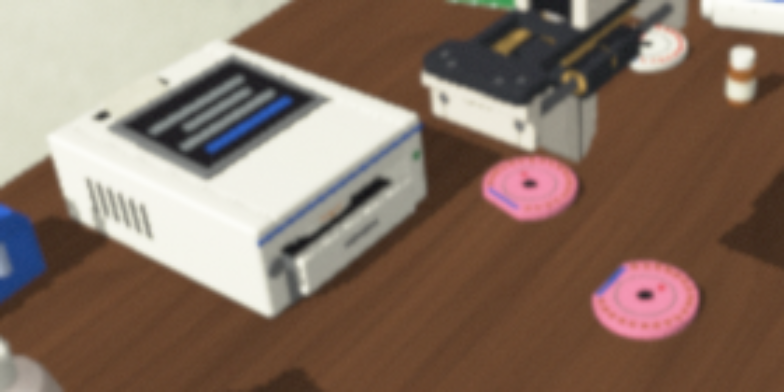

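The side view shows the drawer closed at (345,235), its front slightly proud of the housing as described, and nothing else disturbed. Handing in.

```bash
python3 -c "
from plant import close_job
print(close_job())"
```

```text
the job is handed in; nothing more can be done
None
```

The disc is turned with its flat flush along the alignment bar, the drawer is pushed shut, and the job is handed in at about 29 s.

- **Turning:** Two parted fingertips turned the disc about 154°. They slipped twice when the trailing corner of the flat met the sprung shoe, at roughly 5–6 N. I regripped wider and pressed at 8–9.5 N, with one reading of 10.1 N. That is slightly above the 6–9 N advice and below the 15 N cracking limit.
- **Flush check:** I slid the disc against the bar until it stopped moving and the side force reached about 7 N. The flat then measured 86.0° against the bar's 85.9°, and after the lift the wrist picture still showed it on the bar.
- **Drawer:** I pushed it at about 30 mm/s, slowing to under 10 mm/s near the end, until the force rose to 17 N at the stop. Fingertip travel came to about 134–135 mm.
- **Last picture:** The side view showed the drawer shut with its front slightly proud of the housing, as described, and the arm clear with near-zero contact force. The parts of the desk in that crop looked undisturbed; I did not check the rest.
- **Not checked:** The disc was hidden during and after the push, so I could not see that it stayed flush once the drawer moved.

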